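# Load the microscope accessory tray, tall parts last

## Task

Put the four microscope parts from the grey mat into the kit tray, each standing upright and flat on the pad inside the lip that matches its colour and shape, the filter cube lying square in its rectangle. Load them one at a time from the shortest to the tallest (filter cube, objective, eyepiece, camera tube), so that nothing tall is in the way, letting go of each before you take the next. They are optics: set them down, never drop them, and leave the oil bottle and the glass dish where they stand.

Things in the scene. Friction and masses are not known exactly. Their poses are not given: they have to be found in the camera images.
- filter_cube: Filter cube, the shortest part: black rectangular housing with a green top face and a round green glass window, 48 mm (its x) by 36 mm (its y) by 34 mm high. Origin: centre of the underside; z up. Best gripped across the 36 mm sides. About 0.12 kg.
- objective: Objective, second shortest: steel cylinder 34 mm diameter up to 43 mm, yellow band and yellow shoulder, then a 22 mm diameter dark thread up to 50 mm overall height, standing upright. Origin: centre of the underside; z up along its axis. About 0.15 kg.
- eyepiece: Eyepiece, second tallest: black and copper cylinder 40 mm diameter, 68 mm high overall, with a red foot flange 48 mm diameter and 6 mm thick and a red ring on its top, standing upright. Origin: centre of the underside; z up along its axis. About 0.16 kg.
- camera_tube: Camera tube, the tallest: silver cylinder 38 mm diameter, 92 mm high overall, with a blue foot flange 58 mm diameter and 8 mm thick and a blue ring on its top, standing upright. Origin: centre of the underside; z up along its axis. About 0.24 kg.
- nest_filter: Nest of the filter cube: fixed black pad 94x94x4 mm on the kit tray with a green lip 3 mm high and 4 mm wide around a rectangular recess of 64 mm (along its x) by 52 mm (along its y). Origin: centre of the pad's underside, 4 mm above the table; the pad's top, on which the part stands, is 4 mm above the origin. Axes along the pad's sides, z up; all four pads share the tray's yaw. Pads lie 100 mm apart, two by two, in any arrangement.
- nest_objective: Nest of the objective: fixed black pad 94x94x4 mm on the kit tray with a yellow lip 3 mm high and 4 mm wide around a round recess of 50 mm diameter. Origin: centre of the pad's underside, 4 mm above the table; the pad's top, on which the part stands, is 4 mm above the origin. Axes along the pad's sides, z up; all four pads share the tray's yaw. Pads lie 100 mm apart, two by two, in any arrangement.
- nest_eyepiece: Nest of the eyepiece: fixed black pad 94x94x4 mm on the kit tray with a red lip 3 mm high and 4 mm wide around a round recess of 64 mm diameter. Origin: centre of the pad's underside, 4 mm above the table; the pad's top, on which the part stands, is 4 mm above the origin. Axes along the pad's sides, z up; all four pads share the tray's yaw. Pads lie 100 mm apart, two by two, in any arrangement.
- nest_tube: Nest of the camera tube: fixed black pad 94x94x4 mm on the kit tray with a blue lip 3 mm high and 4 mm wide around a round recess of 74 mm diameter. Origin: centre of the pad's underside, 4 mm above the table; the pad's top, on which the part stands, is 4 mm above the origin. Axes along the pad's sides, z up; all four pads share the tray's yaw. Pads lie 100 mm apart, two by two, in any arrangement.
- oil_bottle: Bystander: loose small amber immersion oil bottle with a white cap and white label, 28 mm diameter, 54 mm high, standing among the parts on the grey mat (2 mm thick). Origin: centre of the underside. Not to be moved.
- dish: Bystander: loose low round glass dish, white on top, 42 mm diameter, 12 mm high, among the parts on the mat. Origin: centre of the underside. Not to be moved.

How it is judged:
By the outcome, as a careful person would: the job done as asked, in the order asked, and still so for the second after the job is handed in, with the robot touching nothing.
It also fails if it takes over 109 s, if anything falls off the work surface, if the arm or the gripper's body presses on something with over 40 N, if the wrist force passes 120 N, or if a joint passes its speed limit or range.

## Robot

A 6-joint arm with a two-finger parallel gripper is mounted at the origin on the work surface. World frame = base frame: x ahead of the robot, y to its left, z up, the work surface at z = 0. Lengths are in mm, angles in rad, forces in N, time in s.
With the tool pointing down it reaches from about 300 to 775 mm from the base axis. Payload 14.6 kg.
Tool frame: the origin (TCP) lies midway between the tips of the shut fingers; the grasp point (between the pads) lies 19 mm behind it; z points along the fingers, y is the line along which they close (so a half turn about z gives the same grasp; the last joint's range is limited). The gripper opens to 94 mm and grips with 3 to 60 N. Pads are 16 mm wide; open, the fingers measure 119 mm over their backs; the gripper's body (75 mm by 177 mm) begins 78 mm behind the grasp point.
Start: joints at [-1.293, 0.3, 1.521, -0, 1.321, -0.067], TCP at [185.897, -517.621, 205.446] pointing down, gripper open.
Joint ranges: [-3.03, 3.03], [-0.79, 2.21], [0.23, 2.52], [-1.04, 4.18], [0, 3.07], [-2.55, 2.55]. Speed limits (rad/s): [2.22, 2.22, 2.57, 3.14, 3.14, 3.14].

## Interface

Orientations are given as [roll, pitch, yaw] about the fixed x, y, z axes, in that order (R = Rz(yaw) Ry(pitch) Rx(roll)).
In Python, from cell import manip, camera gives the robot as it stands.
- The arm moves only by the tool move_arm, never from a script. Its arguments are lists of equal length, an entry for each row: "dp": the shift along the world's x, y, z in mm, a list of three; "rotation": the turn, a rotation vector about the world's x, y, z in rad, a list of three; "hand": the opening, from 0 (shut) to 1 (fully open). A call has 1 to 10 rows; each row shifts and turns the commanded pose from where the row before left it; what a row does not reach is not made up. A row lasts 1/8 s, in which the tool goes at most 62.5 mm and 10.7 degrees, less where a joint would pass 70% of its speed; a pose out of reach is approached as far as the arm can. A call with a gripper value outside its range is refused whole. The fingers move at their own pace and stop on an object; "newtons" is the grip in N (left out, the last holds). Time passes only in rows, so rows that do not move let the fingers close. It gives the time, the measured TCP pose, the force, the opening and the grip force at its end, in the units of the state.
- manip.read_state(): the state, without advancing time (a new reading comes with each control period).
- camera(name): name is "scene" or "top"; returns a dict with "image" (480x640x3 uint8, red, green, blue), "fx", "fy", "cx", "cy" (pixels), "R" (3x3) and "t" (3): a world point X has camera coordinates R X + t. Camera axes: x right, y down, z forward; pixel columns grow to the right and rows downward; lengths in mm; the calibration is good to about 2 mm. A picture is of the moment at which its call begins. There is no depth.
- manip.sign_off(): hands the job in; it is judged then, once.
The state is a dict: "clock": time; "joints": joint angles; "qd": joint speeds; "effort": joint torques, N m; "eef_pos": TCP position; "eef_rot": TCP orientation; "wrist_force": force on the tool from outside, world axes, zero at the start; "moment": the same for the moment, N m; "finger_gap": finger opening in mm; "finger_force": force on a finger pad.
Only numpy, scipy, OpenCV 4.12 (cv2) and the standard library are available. Lean on these libraries where they do the work, as an engineer would, in place of code of your own. Each camera call takes 0.05 s, during which the arm holds its last target. There are 200 camera calls.

## Working session

There is one attempt and no reset: what is moved stays moved. The work goes in short steps, Python scripts to look and compute and a tool call to move; the robot and the scene stay as the last step left them, time stands still between calls to the robot, and variables do not carry over. Pictures are saved under pics/ and viewed, at most 14 in all, crops included, and the job is handed in when it is done.

Besides the shell and the picture viewer there is one more tool, called after "Emit:" by a JSON object that holds its "api" and its "payload". move_arm: Moves the arm, as the interface text tells. Its arguments: {"type":"object","properties":{"dp":{"type":"array","items":{"type":"array","items":{"type":"number"}}},"rotation":{"type":"array","items":{"type":"array","items":{"type":"number"}}},"hand":{"type":"array","items":{"type":"number"}},"newtons":{"type":"number"}},"required":["dp","rotation","hand"]}

```bash
mkdir -p pics
python3 - <<'E'
from cell import manip, camera
import cv2
for n in("top","scene"):
    c=camera(n); cv2.imwrite(f"pics/{n}0.png",c["image"][:,:,::-1]); print(n,c["fx"],c["cx"],c["cy"],c["R"],c["t"])
print(manip.read_state())
E
```

```text
top 453.2145351603178 322.27468269197846 246.56107013977822 [[-0.00448386 -0.99992028 -0.01180399]
 [-0.99859118  0.0051014  -0.05281696]
 [ 0.05287297  0.01155053 -0.99853444]] [-5.19975393e-01  5.18590415e+02  7.20820382e+02]
scene 494.1150315023016 317.90540859022866 237.49514271518882 [[-0.70965254  0.70438762  0.01521027]
 [ 0.55934434  0.57638937 -0.59574257]
 [-0.42840073 -0.41426244 -0.80303141]] [ 361.43942459 -275.15883513 1196.76778415]
{'clock': 0.1, 'joints': array([-1.29261088e+00,  3.00392687e-01,  1.52154865e+00, -2.12293421e-05,
        1.32066517e+00, -6.66091765e-02]), 'qd': array([-0.00137807, -0.00224868, -0.00167957,  0.00206766,  0.00103847,
       -0.00068926]), 'effort': array([ 3.13009841e-03, -5.32642543e+01, -3.53282547e+01,  7.09617161e-02,
        2.34927720e-02, -5.91484604e-05]), 'eef_pos': array([ 185.82326307, -517.40373277,  204.94304966]), 'eef_rot': array([-3.14057967e+00, -4.69645970e-05,  3.44799860e-01]), 'wrist_force': array([-0.38817397,  0.1800787 ,  0.11161065]), 'moment': array([-0.05335208, -0.04092652, -0.00778775]), 'finger_force': 0.0, 'finger_gap': 93.59036359845618}
```

View pics/top0.png

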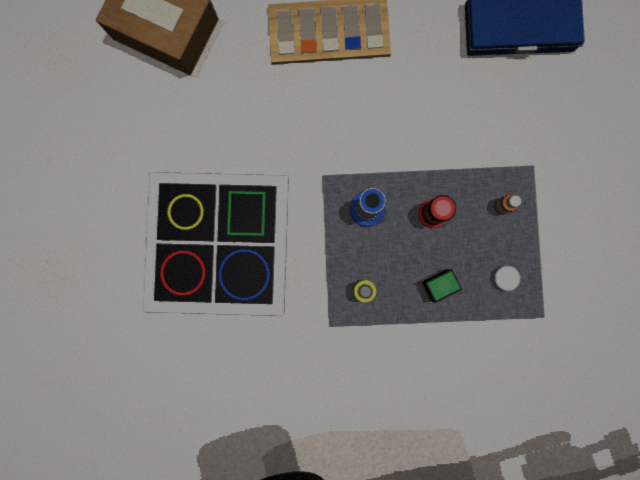

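View pics/scene0.png

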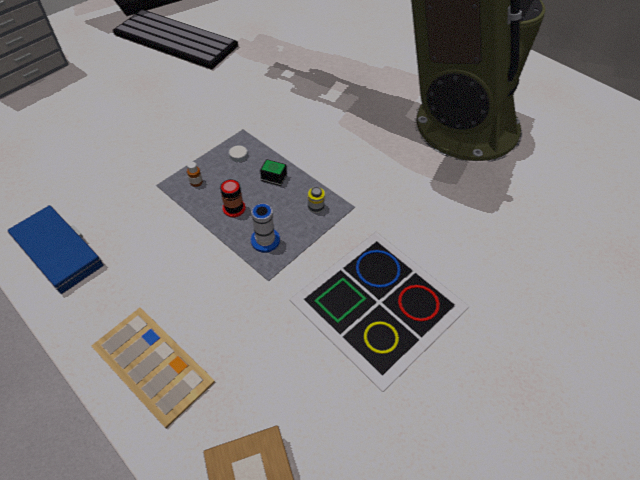

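Top view: nests are yellow (185,212), green (246,213), red (183,272) and blue (245,274). Parts are tube (368,208), eyepiece (437,210), objective (365,291) and cube (443,286). Bystanders are the bottle (510,203) and the dish (507,278). The scene view shows the same layout.

```bash
cat > h.py <<'E'
import numpy as np, cv2
from cell import manip, camera
def ray(c,uv,z):
    R,t=np.array(c["R"]),np.array(c["t"]); C=-R.T@t
    uv=np.atleast_2d(uv).astype(float)
    d=np.c_[(uv[:,0]-c["cx"])/c["fx"],(uv[:,1]-c["cy"])/c["fy"],np.ones(len(uv))]@R
    return C+d*((z-C[2])/d[:,2])[:,None]
HUE={"yellow":[(22,35)],"green":[(45,85)],"red":[(0,6),(172,180)],"blue":[(100,125)]}
def mask(img,col,s=110,v=50):
    h=cv2.cvtColor(img,cv2.COLOR_RGB2HSV)
    m=sum((cv2.inRange(h,(a,s,v),(b,255,255)) for a,b in HUE[col]))
    return m.astype(np.uint8)
def blobs(m,mn=15):
    cs,_=cv2.findContours(m,cv2.RETR_EXTERNAL,cv2.CHAIN_APPROX_NONE)
    return [k for k in cs if len(k)>mn]
E
python3 - <<'E'
from h import *
np.set_printoptions(precision=1,suppress=True)
for n in("top","scene"):
    c=camera(n)
    for col in HUE:
        for k in blobs(mask(c["image"],col)):
            x,y,w,h=cv2.boundingRect(k)
            P=ray(c,k[:,0],11)[:,:2].astype(np.float32)
            (a,b),r=cv2.minEnclosingCircle(P); R=cv2.minAreaRect(P)
            print(n,col,(x,y,w,h),"z11 circ",np.array([a,b,2*r]),"rect",np.array([*R[0],*R[1],R[2]]))
c=camera("top"); im=c["image"][160:330,320:550]
cv2.imwrite("pics/crop1.png",cv2.resize(im[:,:,::-1],None,fx=3.4,fy=3.4,interpolation=cv2.INTER_CUBIC))
c=camera("scene"); im=c["image"][125:285,150:360]
cv2.imwrite("pics/crop2.png",cv2.resize(im[:,:,::-1],None,fx=3.5,fy=3.5,interpolation=cv2.INTER_CUBIC))
E
```

```text
top yellow (354, 280, 23, 22) z11 circ [447.2 -71.   37. ] rect [447.3 -71.7  35.6  33.8  89.8]
top yellow (167, 194, 37, 36) z11 circ [577.6 221.8  60.6] rect [577.5 221.8  59.4  57.7  89.7]
top green (427, 272, 33, 29) z11 circ [ 454.8 -197.6   52. ] rect [ 455.  -198.    31.5   44.9   26.1]
top green (227, 191, 39, 45) z11 circ [574.4 121.5  92.6] rect [574.5 121.8  61.2  72.9  88.2]
top red (160, 250, 46, 46) z11 circ [477.8 224.9  74.9] rect [478.1 225.2  73.2  73.2  45.2]
top red (418, 196, 37, 32) z11 circ [ 575.8 -189.3   61.7] rect [ 576.6 -188.7   47.1   61.6   36.6]
top blue (218, 249, 52, 52) z11 circ [474.4 125.1  84.2] rect [474.1 125.3  82.8  83.1   0.1]
top blue (350, 192, 35, 35) z11 circ [580.8 -76.   58.2] rect [575.9 -72.8  57.5  46.2  56.2]
top blue (361, 189, 23, 24) z11 circ [594.  -84.4  38.6] rect [593.7 -84.5  35.9  37.8  89.5]
top blue (345, 37, 16, 12) z11 circ [858.7 -54.8  29.3] rect [858.7 -54.8  25.   18.8  89.4]
top blue (471, 0, 113, 47) z11 circ [ 892.8 -344.3  196.8] rect [ 891.7 -344.5   79.   183.2    1.2]
scene yellow (363, 321, 36, 33) z11 circ
[... 452 characters left out ...]

scene red (222, 201, 24, 16) z11 circ [ 577.9 -178.    49.4] rect [ 579.7 -173.1   36.8   46.9   61.1]
scene red (221, 180, 19, 14) z11 circ [ 545.7 -229.9   40.3] rect [ 545.8 -229.    37.2   38.7   46. ]
scene blue (142, 329, 18, 16) z11 circ [859.2 -52.5  29.2] rect [859.8 -52.4  19.3  24.6   3.4]
scene blue (356, 250, 45, 38) z11 circ [475.8 126.   85.8] rect [475.9 126.8  83.   83.9  45.7]
scene blue (251, 230, 29, 22) z11 circ [584.1 -71.7  59.2] rect [586.4 -68.6  49.7  55.6  53.5]
scene blue (8, 206, 90, 81) z11 circ [ 886.4 -350.8  202.9] rect [ 884.9 -347.7   90.9  192.3    1.6]
scene blue (253, 204, 18, 14) z11 circ [ 541.  -132.4   38.1] rect [ 540.9 -132.3   34.5   35.1   46. ]
```

View pics/crop1.png

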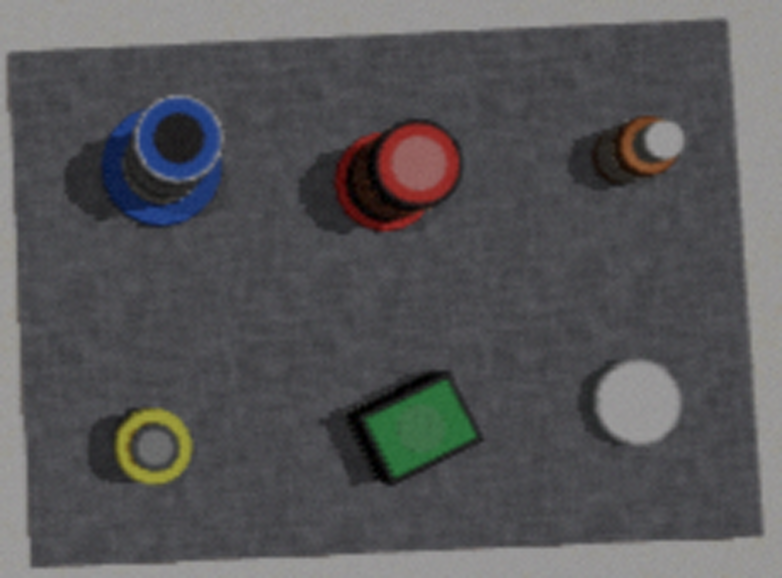

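View pics/crop2.png

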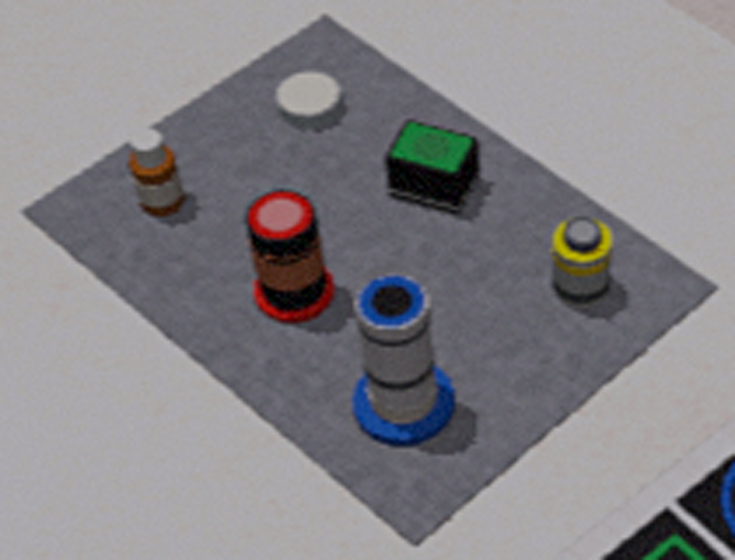

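Both crops show every part standing upright and well spaced (over 100 mm apart), and the top rings and the cube's top face are clearly visible. Next I cast these onto their true heights in both views.

Run:
```python
from h import *
np.set_printoptions(precision=1,suppress=True)
def rep(l,c,k,z):
    P=ray(c,k,z)[:,:2].astype(np.float32); (a,b),r=cv2.minEnclosingCircle(P); R=cv2.minAreaRect(P)
    print(l,"circ",np.array([a,b,2*r]),"rect",np.array([*R[0],*R[1],R[2]]))
boxes={"top":{"cube":(427,272,33,29),"obj":(354,280,23,22),"tube":(361,189,23,24)},
 "scene":{"cube":(261,160,24,14),"eye":(221,180,19,14),"tube":(253,204,18,14)}}
Z={"cube":36,"obj":45,"tube":94,"eye":70}
C={"cube":"green","obj":"yellow","tube":"blue","eye":"red"}
for n in boxes:
    c=camera(n)
    for p,(x,y,w,h) in boxes[n].items():
        for k in blobs(mask(c["image"],C[p])):
            if abs(cv2.boundingRect(k)[0]-x)<3 and abs(cv2.boundingRect(k)[1]-y)<3: rep(n+" "+p,c,k[:,0],Z[p])
    # objective thread top & eyepiece pink via local threshold
    im=c["image"]; hsv=cv2.cvtColor(im,cv2.COLOR_RGB2HSV)
    for p,(x0,y0,x1,y1),lo,hi,z in [("thread",(356,283,374,300) if n=="top" else (306,184,327,197),(0,0,90),(180,60,255),52),
       ("pink",(425,190,460,225) if n=="top" else (218,178,244,198),(0,40,150),(180,150,255),70)]:
        m=np.zeros(im.shape[:2],np.uint8); m[y0:y1,x0:x1]=cv2.inRange(hsv[y0:y1,x0:x1],lo,hi)
        ks=blobs(m,8)
        if ks: rep(n+" "+p,c,max(ks,key=cv2.contourArea)[:,0],z)
    # red top only in top view: bright red
    if n=="top":
        m=mask(im,"red",100,150)
        for k in blobs(m): print(cv2.boundingRect(k)); rep("eye bright",c,k[:,0],70)
```

```text
top cube circ [ 455.6 -191.2   50.2] rect [ 455.9 -191.8   30.4   42.7   26.1]
top obj circ [448.7 -68.1  35.4] rect [448.8 -68.2  32.4  32.3  89.8]
top tube circ [580.9 -76.5  34.5] rect [581.3 -76.4  33.2  32.5  25.9]
top thread circ [448.1 -68.5  15.3] rect [447.5 -69.1  13.8  13.7  89.8]
top pink circ [ 576.4 -179.1    9.4] rect [ 576.4 -178.2    7.5    7.6   89. ]
scene cube circ [ 456.1 -190.3   49.6] rect [ 456.3 -189.9   31.1   43.5   26.9]
scene eye circ [ 573.8 -182.3   37.1] rect [ 574.3 -181.5   34.4   35.8   46. ]
scene tube circ [581.7 -75.8  34.1] rect [581.6 -75.7  31.3  31.1  48.5]
scene thread circ [447.4 -68.7  51.8] rect [447.4 -68.6  32.3  40.5  46. ]
scene pink circ [ 573.  -183.3   24.8] rect [ 573.5 -182.3   21.2   24.    46. ]
```

Emit:
{"api": "move_arm", "payload": {"dp": [[27,32.6,-6],[27,32.6,-6],[27,32.6,-6],[27,32.6,-6],[27,32.6,-6],[27,32.6,-6],[27,32.6,-6],[27,32.6,-6],[27,32.6,-6],[27,32.6,-6]], "rotation": [[0,0,-0.145],[0,0,-0.145],[0,0,-0.145],[0,0,-0.145],[0,0,-0.145],[0,0,-0.145],[0,0,-0.145],[0,0,-0.145],[0,0,-0.145],[0,0,-0.145]], "hand": [0.75,0.75,0.75,0.75,0.75,0.75,0.75,0.75,0.75,0.75], "newtons": 20}}

```text
clock: 1.65
eef_pos: [456.7, -190.5, 145.4]
eef_rot: [-3.141, -0.0, -1.11]
wrist_force: [-0.6, -1.1, -0.0]
finger_gap: 70.4
finger_force: 0.0
```

Emit:
{"api": "move_arm", "payload": {"dp": [[-0.5,-0.5,-35],[0,0,-35],[0,0,-30],[0,0,-20],[0,0,-15],[0,0,0],[0,0,0],[0,0,0],[0,0,0],[0,0,0]], "rotation": [[0,0,0],[0,0,0],[0,0,0],[0,0,0],[0,0,0],[0,0,0],[0,0,0],[0,0,0],[0,0,0],[0,0,0]], "hand": [0.75,0.75,0.75,0.75,0.75,0.6,0.5,0.42,0.3,0.3]}}

```text
clock: 2.9
eef_pos: [455.6, -192.3, 11.0]
eef_rot: [-3.141, -0.001, -1.105]
wrist_force: [-1.1, 0.4, 6.8]
finger_gap: 35.8
finger_force: 20.0
```

Run:
```python
from h import *
c=camera("scene"); cv2.imwrite("pics/g1.png",cv2.resize(c["image"][100:300,150:400,::-1],None,fx=3,fy=3)); s=manip.read_state(); print(s["eef_pos"],s["eef_rot"],s["finger_gap"],s["finger_force"],s["wrist_force"])
```

```text
[ 455.67116399 -192.27012908   10.97737013] [-3.14111118e+00 -6.65425459e-04 -1.10522706e+00] 35.402929409416 19.951874613761902 [-1.54871869  0.84774587  6.5982416 ]
```

View pics/g1.png

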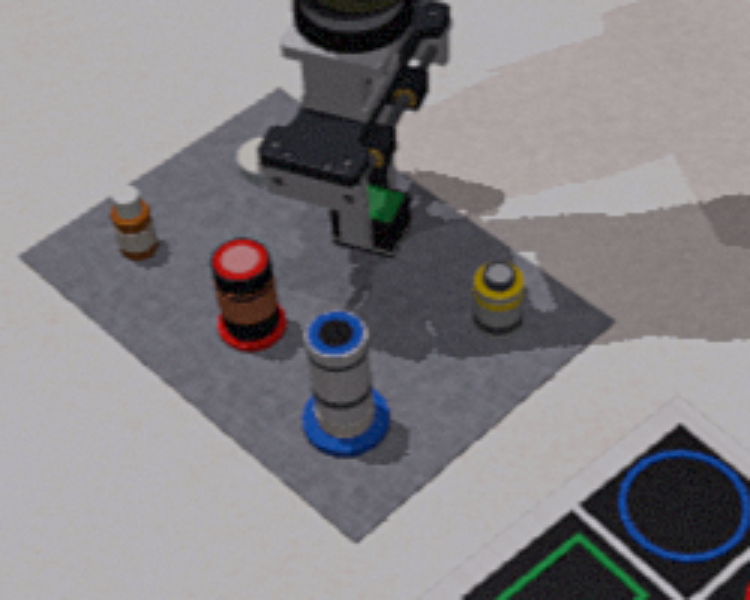

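The picture shows the cube held squarely between the fingers (around 370,215) with neighbours undisturbed; the 35.8 mm gap matches 36 mm. Lifting and carrying.

Emit:
{"api": "move_arm", "payload": {"dp": [[0,0,15],[0,0,40],[0,0,45],[17,44.9,0],[17,44.9,0],[17,44.9,0],[17,44.9,0],[17,44.9,0],[17,44.9,0],[17,44.9,0]], "rotation": [[0,0,0],[0,0,0],[0,0,0],[0,0,0.153],[0,0,0.153],[0,0,0.153],[0,0,0.153],[0,0,0.153],[0,0,0.153],[0,0,0.156]], "hand": [0.3,0.3,0.3,0.3,0.3,0.3,0.3,0.3,0.3,0.3], "newtons": 25}}

```text
clock: 4.2
eef_pos: [574.7, 123.8, 111.4]
eef_rot: [-3.142, -0.0, -0.026]
wrist_force: [-0.5, -0.4, -1.6]
finger_gap: 36.0
finger_force: 24.9
```

Emit:
{"api": "move_arm", "payload": {"dp": [[0,0,0],[0,0,0]], "rotation": [[0,0,0],[0,0,0]], "hand": [0.3,0.3]}}

```text
clock: 4.45
eef_pos: [574.1, 121.9, 110.8]
eef_rot: [3.141, 0.0, -0.032]
wrist_force: [-0.4, -0.3, -1.4]
finger_gap: 36.1
finger_force: 24.9
```

Run:
```python
from h import *
for n in ("top","scene"):
    c=camera(n); im=c["image"]
    if n=="scene": cv2.imwrite("pics/g2.png",cv2.resize(im[140:380,260:500,::-1],None,fx=2.4,fy=2.4))
s=manip.read_state(); print(s["eef_pos"],s["eef_rot"],s["finger_gap"],s["finger_force"],s["wrist_force"],s["moment"])
```

```text
[574.21704847 121.24452009 110.80735864] [ 3.14147735e+00 -2.98260622e-05 -3.30685132e-02] 36.02323056571742 24.94416654109955 [ 0.02620912 -0.64165001 -1.80679497] [-0.00431092 -0.00906763  0.01079512]
```

View pics/g2.png

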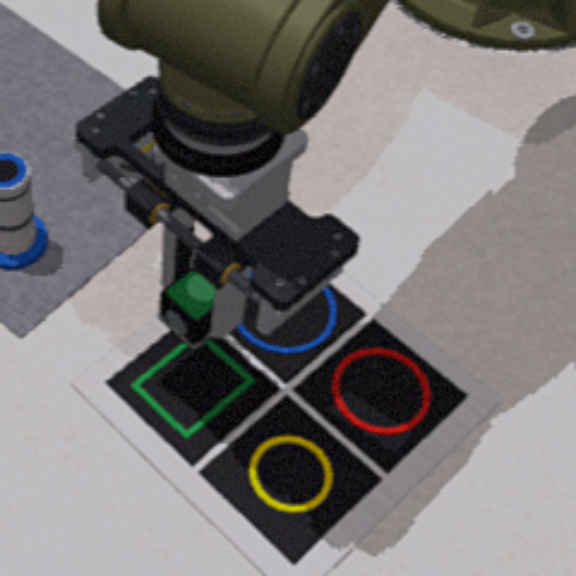

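Emit:
{"api": "move_arm", "payload": {"dp": [[1.5,0.7,-30],[0,0,-30],[0,0,-20],[0,0,-8],[0,0,-3.5],[0,0,0]], "rotation": [[0,0,0],[0,0,0],[0,0,0],[0,0,0],[0,0,0],[0,0,0]], "hand": [0.3,0.3,0.3,0.3,0.3,0.3]}}

```text
clock: 5.3
eef_pos: [576.2, 122.7, 19.6]
eef_rot: [-3.141, -0.001, -0.032]
wrist_force: [1.1, 0.3, -1.8]
finger_gap: 35.7
finger_force: 24.9
```

Emit:
{"api": "move_arm", "payload": {"dp": [[0,0,-1],[0,0,0]], "rotation": [[0,0,0],[0,0,0]], "hand": [0.3,0.3]}}

```text
clock: 5.55
eef_pos: [576.0, 122.9, 18.3]
eef_rot: [-3.141, -0.001, -0.031]
wrist_force: [-0.2, -0.3, -1.3]
finger_gap: 35.5
finger_force: 24.9
```

Emit:
{"api": "move_arm", "payload": {"dp": [[0,0,-0.7],[0,0,0]], "rotation": [[0,0,0],[0,0,0]], "hand": [0.3,0.3]}}

```text
clock: 5.8
eef_pos: [575.9, 122.9, 17.2]
eef_rot: [3.142, 0.0, -0.031]
wrist_force: [-0.3, 0.9, -1.4]
finger_gap: 36.4
finger_force: 24.9
```

Emit:
{"api": "move_arm", "payload": {"dp": [[0,0,-0.6],[0,0,0]], "rotation": [[0,0,0],[0,0,0]], "hand": [0.3,0.3]}}

```text
clock: 6.05
eef_pos: [575.9, 122.9, 17.0]
eef_rot: [-3.142, -0.0, -0.031]
wrist_force: [-2.2, -0.9, 4.6]
finger_gap: 35.7
finger_force: 24.9
```

Emit:
{"api": "move_arm", "payload": {"dp": [[0,0,0],[0,0,0],[0,0,0],[0,0,10],[0,0,40],[0,0,45],[0,0,0]], "rotation": [[0,0,0],[0,0,0],[0,0,0],[0,0,0],[0,0,0],[0,0,0],[0,0,0]], "hand": [0.45,0.55,0.65,0.65,0.65,0.65,0.65]}}

```text
clock: 6.92
eef_pos: [577.6, 123.1, 115.9]
eef_rot: [-3.14, -0.007, -0.031]
wrist_force: [0.0, -0.1, -0.1]
finger_gap: 61.0
finger_force: 0.0
```

Emit:
{"api": "move_arm", "payload": {"dp": [[-25.5,-38.2,0],[-25.5,-38.2,0],[-25.5,-38.2,0],[-25.5,-38.2,0],[-25.5,-38.2,0],[0,0,0]], "rotation": [[0,0,0],[0,0,0],[0,0,0],[0,0,0],[0,0,0],[0,0,0]], "hand": [0.75,0.75,0.75,0.75,0.75,0.75]}}

```text
clock: 7.68
eef_pos: [447.1, -69.7, 111.4]
eef_rot: [-3.142, 0.001, -0.034]
wrist_force: [0.6, 0.1, 0.5]
finger_gap: 70.7
finger_force: 0.0
```

Run:
```python
from h import *
np.set_printoptions(precision=1,suppress=True)
c=camera("top"); im=c["image"]; cv2.imwrite("pics/g3.png",im[:,:,::-1])
for col,z in(("green",42),):
  for k in blobs(mask(im,col)):
    P=ray(c,k[:,0],z)[:,:2].astype(np.float32); print(col,cv2.boundingRect(k),cv2.minAreaRect(P))
c=camera("scene"); im=c["image"]
cv2.imwrite("pics/g3s.png",cv2.resize(im[120:380,150:480,::-1],None,fx=2.3,fy=2.3))
```

```text
green (227, 191, 39, 45) ((570.4552612304688, 116.04646301269531), (59.51939392089844, 69.3472900390625), 89.62360382080078)
```

View pics/g3s.png

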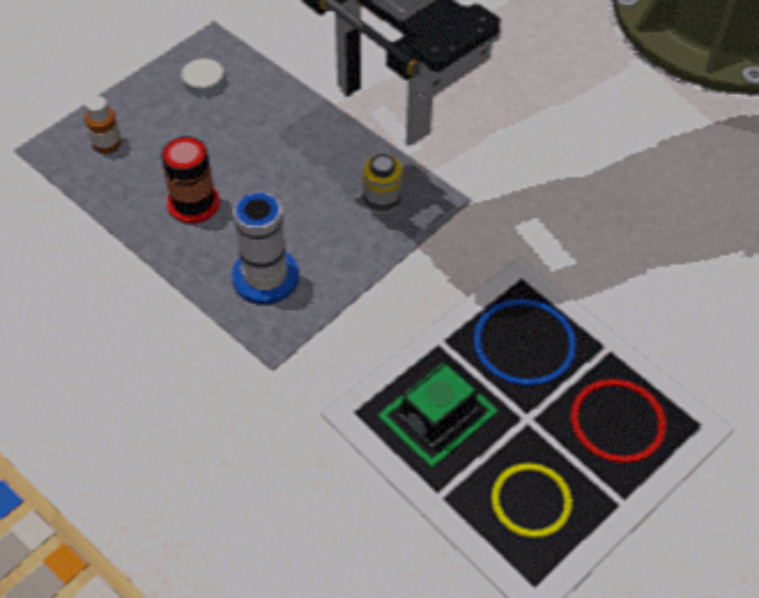

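The cube sits flat and square inside the green lip (crop 440,400). The objective is still standing (382,180) below the open gripper. Picking it next.

Emit:
{"api": "move_arm", "payload": {"dp": [[1,1,-30],[0,0,-30],[0,0,-25],[0,0,-15],[0,0,0],[0,0,0],[0,0,0],[0,0,0],[0,0,0],[0,0,0]], "rotation": [[0,0,0],[0,0,0],[0,0,0],[0,0,0],[0,0,0],[0,0,0],[0,0,0],[0,0,0],[0,0,0],[0,0,0]], "hand": [0.75,0.75,0.75,0.75,0.75,0.6,0.5,0.42,0.3,0.3], "newtons": 25}}

```text
clock: 9.02
eef_pos: [449.6, -67.2, 11.9]
eef_rot: [3.141, -0.0, -0.031]
wrist_force: [-0.8, -1.2, 4.2]
finger_gap: 33.5
finger_force: 25.0
```

Emit:
{"api": "move_arm", "payload": {"dp": [[0,0,0]], "rotation": [[0,0,0]], "hand": [0.28]}}

```text
clock: 9.15
eef_pos: [449.6, -67.2, 11.9]
eef_rot: [3.141, -0.001, -0.031]
wrist_force: [-1.7, -1.0, 6.4]
finger_gap: 33.6
finger_force: 25.0
```

Emit:
{"api": "move_arm", "payload": {"dp": [[0,0,15],[0,0,40],[0,0,45],[18.5,41.3,0],[18.5,41.3,0],[18.5,41.3,0],[18.5,41.3,0],[18.5,41.3,0],[18.5,41.3,0],[18.4,41.4,0]], "rotation": [[0,0,0],[0,0,0],[0,0,0],[0,0,0],[0,0,0],[0,0,0],[0,0,0],[0,0,0],[0,0,0],[0,0,0]], "hand": [0.28,0.28,0.28,0.28,0.28,0.28,0.28,0.28,0.28,0.28]}}

```text
clock: 10.4
eef_pos: [579.1, 223.5, 112.4]
eef_rot: [-3.142, -0.0, -0.031]
wrist_force: [0.2, -0.0, -1.0]
finger_gap: 33.7
finger_force: 25.0
```

Emit:
{"api": "move_arm", "payload": {"dp": [[0,0,0],[0,0,0],[0,0,0]], "rotation": [[0,0,0],[0,0,0],[0,0,0]], "hand": [0.28,0.28,0.28]}}

```text
clock: 10.78
eef_pos: [578.6, 221.1, 112.0]
eef_rot: [3.142, 0.0, -0.032]
wrist_force: [-0.6, -0.7, -2.2]
finger_gap: 33.5
finger_force: 25.0
```

Emit:
{"api": "move_arm", "payload": {"dp": [[0,0.8,-30],[0,0,-30],[0,0,-20],[0,0,-8],[0,0,-4],[0,0,0],[0,0,-1],[0,0,0]], "rotation": [[0,0,0],[0,0,0],[0,0,0],[0,0,0],[0,0,0],[0,0,0],[0,0,0],[0,0,0]], "hand": [0.28,0.28,0.28,0.28,0.28,0.28,0.28,0.28]}}

```text
clock: 11.78
eef_pos: [579.0, 222.9, 19.0]
eef_rot: [-3.141, -0.001, -0.031]
wrist_force: [-0.4, 1.0, -1.6]
finger_gap: 33.4
finger_force: 25.0
```

Emit:
{"api": "move_arm", "payload": {"dp": [[0,0,-0.6],[0,0,0]], "rotation": [[0,0,0],[0,0,0]], "hand": [0.28,0.28]}}

```text
clock: 12.02
eef_pos: [578.8, 222.9, 18.1]
eef_rot: [-3.142, 0.0, -0.031]
wrist_force: [-0.5, 0.4, -1.5]
finger_gap: 33.6
finger_force: 25.0
```

Emit:
{"api": "move_arm", "payload": {"dp": [[0,0,-0.5],[0,0,0]], "rotation": [[0,0,0],[0,0,0]], "hand": [0.28,0.28]}}

```text
clock: 12.28
eef_pos: [578.9, 222.9, 18.0]
eef_rot: [-3.142, -0.0, -0.031]
wrist_force: [-2.2, 0.3, 6.0]
finger_gap: 33.6
finger_force: 25.0
```

Emit:
{"api": "move_arm", "payload": {"dp": [[0,0,-0.4],[0,0,0]], "rotation": [[0,0,0],[0,0,0]], "hand": [0.28,0.28]}}

```text
clock: 12.52
eef_pos: [578.9, 222.9, 17.9]
eef_rot: [-3.142, -0.0, -0.031]
wrist_force: [-4.6, -1.9, 9.3]
finger_gap: 33.6
finger_force: 25.0
```

Emit:
{"api": "move_arm", "payload": {"dp": [[0,0,0],[0,0,0],[0,0,0],[0,0,10],[0,0,40],[0,0,45],[0,0,35],[0,0,0]], "rotation": [[0,0,0],[0,0,0],[0,0,0],[0,0,0],[0,0,0],[0,0,0],[0,0,0],[0,0,0]], "hand": [0.45,0.55,0.65,0.65,0.65,0.65,0.65,0.65]}}

```text
clock: 13.52
eef_pos: [580.0, 223.3, 150.8]
eef_rot: [-3.14, -0.005, -0.031]
wrist_force: [0.3, 0.2, 0.5]
finger_gap: 61.6
finger_force: 0.0
```

Emit:
{"api": "move_arm", "payload": {"dp": [[-0.6,-50.6,0],[-0.6,-50.6,0],[-0.6,-50.6,0],[-0.6,-50.6,0],[-0.6,-50.6,0],[-0.6,-50.6,0],[-0.6,-50.6,0],[-0.6,-50.6,0],[0,0,0],[0,0,0]], "rotation": [[0,0,0],[0,0,0],[0,0,0],[0,0,0],[0,0,0],[0,0,0],[0,0,0],[0,0,0],[0,0,0],[0,0,0]], "hand": [0.8,0.8,0.8,0.8,0.8,0.8,0.8,0.8,0.8,0.8]}}

```text
clock: 14.78
eef_pos: [573.8, -181.4, 146.6]
eef_rot: [-3.141, 0.001, -0.031]
wrist_force: [-1.4, 0.1, 0.1]
finger_gap: 75.1
finger_force: 0.0
```

Run:
```python
from h import *
c=camera("top"); im=c["image"]; cv2.imwrite("pics/g4.png",im[:,:,::-1])
c=camera("scene"); im=c["image"]
cv2.imwrite("pics/g4s.png",cv2.resize(im[120:380,150:480,::-1],None,fx=2.3,fy=2.3))
```

```text
(no output)
```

View pics/g4s.png

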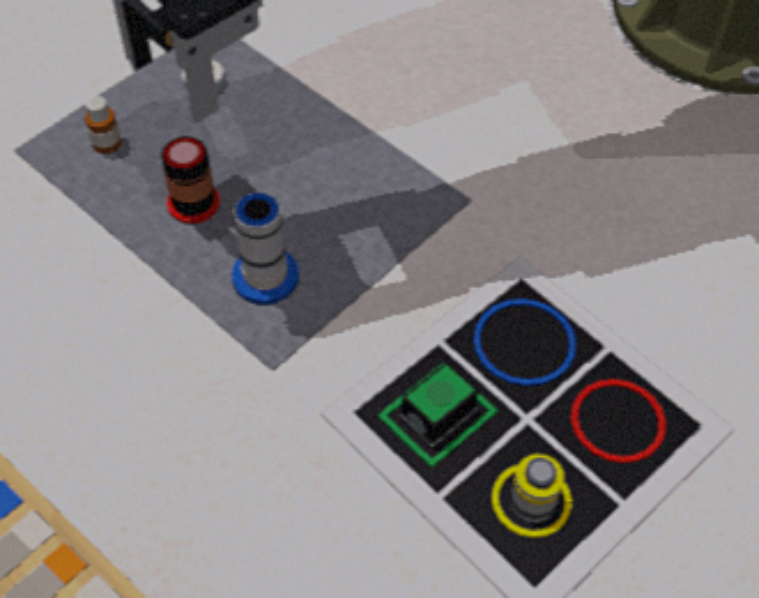

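View pics/g4.png

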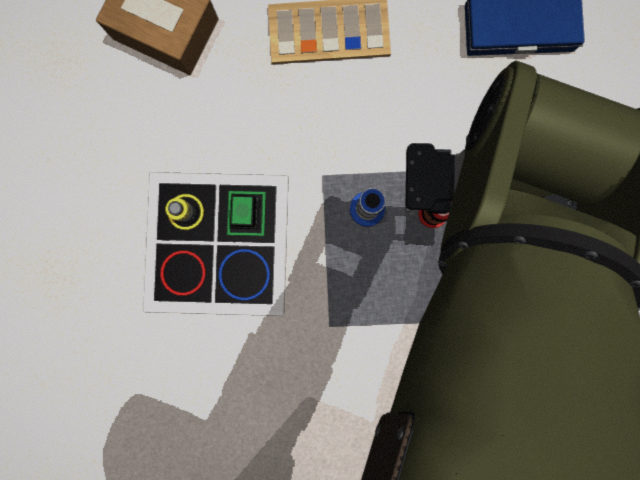

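The objective is upright inside the yellow lip (scene crop 537,490; top view 178,208), the cube is still square, and the eyepiece (190,180) and tube are untouched. Picking the eyepiece.

Emit:
{"api": "move_arm", "payload": {"dp": [[0,-0.5,-40],[0,0,-40],[0,0,-30],[0,0,-15],[0,0,0],[0,0,0],[0,0,0],[0,0,0],[0,0,0],[0,0,0]], "rotation": [[0,0,0],[0,0,0],[0,0,0],[0,0,0],[0,0,0],[0,0,0],[0,0,0],[0,0,0],[0,0,0],[0,0,0]], "hand": [0.8,0.8,0.8,0.8,0.8,0.65,0.55,0.47,0.35,0.35], "newtons": 25}}

```text
clock: 16.12
eef_pos: [574.2, -182.6, 22.5]
eef_rot: [3.141, -0.001, -0.031]
wrist_force: [-0.5, -0.6, 4.3]
finger_gap: 39.7
finger_force: 25.0
```

Emit:
{"api": "move_arm", "payload": {"dp": [[0,0,0]], "rotation": [[0,0,0]], "hand": [0.35]}}

```text
clock: 16.25
eef_pos: [574.2, -182.6, 22.5]
eef_rot: [3.141, -0.001, -0.031]
wrist_force: [-0.8, -1.2, 5.1]
finger_gap: 39.9
finger_force: 25.0
```

Emit:
{"api": "move_arm", "payload": {"dp": [[0,0,15],[0,0,40],[0,0,45],[0,0,30],[0,0,0]], "rotation": [[0,0,0],[0,0,0],[0,0,0],[0,0,0],[0,0,0]], "hand": [0.35,0.35,0.35,0.35,0.35]}}

```text
clock: 16.88
eef_pos: [574.8, -182.6, 154.8]
eef_rot: [3.14, -0.004, -0.031]
wrist_force: [-0.6, 0.3, -0.6]
finger_gap: 39.8
finger_force: 25.0
```

Emit:
{"api": "move_arm", "payload": {"dp": [[-8,35,0],[-12,51,0],[-12,51,0],[-12,51,0],[-12,51,0],[-12,51,0],[-12,51,0],[-10,40,0],[-5.8,27,0],[0,0,0]], "rotation": [[0,0,0],[0,0,0],[0,0,0],[0,0,0],[0,0,0],[0,0,0],[0,0,0],[0,0,0],[0,0,0],[0,0,0]], "hand": [0.35,0.35,0.35,0.35,0.35,0.35,0.35,0.35,0.35,0.35]}}

```text
clock: 18.12
eef_pos: [477.1, 226.7, 150.8]
eef_rot: [3.141, 0.002, -0.029]
wrist_force: [-0.4, 0.8, -1.8]
finger_gap: 39.5
finger_force: 25.0
```

Emit:
{"api": "move_arm", "payload": {"dp": [[0,0,0],[0,0,0]], "rotation": [[0,0,0],[0,0,0]], "hand": [0.35,0.35]}}

```text
clock: 18.38
eef_pos: [478.4, 224.6, 151.8]
eef_rot: [3.141, 0.0, -0.032]
wrist_force: [-0.2, 0.1, -1.5]
finger_gap: 39.9
finger_force: 25.0
```

Emit:
{"api": "move_arm", "payload": {"dp": [[0,0.3,-40],[0,0,-40],[0,0,-25],[0,0,-11],[0,0,-5.5],[0,0,0],[0,0,0]], "rotation": [[0,0,0],[0,0,0],[0,0,0],[0,0,0],[0,0,0],[0,0,0],[0,0,0]], "hand": [0.35,0.35,0.35,0.35,0.35,0.35,0.35]}}

```text
clock: 19.25
eef_pos: [478.7, 226.0, 31.5]
eef_rot: [-3.141, -0.001, -0.031]
wrist_force: [-0.0, -1.4, -1.2]
finger_gap: 39.6
finger_force: 25.0
```

Emit:
{"api": "move_arm", "payload": {"dp": [[0,0,-0.7],[0,0,0]], "rotation": [[0,0,0],[0,0,0]], "hand": [0.35,0.35]}}

```text
clock: 19.5
eef_pos: [478.3, 225.9, 30.2]
eef_rot: [-3.141, -0.0, -0.031]
wrist_force: [-0.2, 0.7, -1.4]
finger_gap: 39.4
finger_force: 25.0
```

Emit:
{"api": "move_arm", "payload": {"dp": [[0,0,-1],[0,0,0],[0,0,0]], "rotation": [[0,0,0],[0,0,0],[0,0,0]], "hand": [0.35,0.35,0.35]}}

```text
clock: 19.88
eef_pos: [478.2, 225.9, 28.9]
eef_rot: [-3.142, 0.0, -0.031]
wrist_force: [0.1, -0.5, -1.7]
finger_gap: 39.3
finger_force: 25.0
```

Emit:
{"api": "move_arm", "payload": {"dp": [[0,0,-0.6],[0,0,0],[0,0,0]], "rotation": [[0,0,0],[0,0,0],[0,0,0]], "hand": [0.35,0.35,0.35]}}

```text
clock: 20.25
eef_pos: [478.3, 225.9, 28.5]
eef_rot: [-3.142, -0.0, -0.031]
wrist_force: [-1.8, -0.8, 2.6]
finger_gap: 39.3
finger_force: 25.0
```

Emit:
{"api": "move_arm", "payload": {"dp": [[0,0,-0.2],[0,0,0],[0,0,0],[0,0,10],[0,0,40],[0,0,45],[0,0,27],[0,0,0]], "rotation": [[0,0,0],[0,0,0],[0,0,0],[0,0,0],[0,0,0],[0,0,0],[0,0,0],[0,0,0]], "hand": [0.5,0.6,0.7,0.7,0.7,0.7,0.7,0.7]}}

```text
clock: 21.25
eef_pos: [479.1, 226.2, 152.6]
eef_rot: [-3.14, -0.004, -0.031]
wrist_force: [-0.3, -0.0, -1.0]
finger_gap: 65.9
finger_force: 0.0
```

Emit:
{"api": "move_arm", "payload": {"dp": [[12.9,-37.7,0],[12.9,-37.7,0],[12.9,-37.7,0],[12.9,-37.7,0],[12.9,-37.7,0],[12.9,-37.7,0],[12.9,-37.7,0],[12.9,-37.7,0],[0,0,0],[0,0,0]], "rotation": [[0,0,0],[0,0,0],[0,0,0],[0,0,0],[0,0,0],[0,0,0],[0,0,0],[0,0,0],[0,0,0],[0,0,0]], "hand": [0.8,0.8,0.8,0.8,0.8,0.8,0.8,0.8,0.8,0.8]}}

```text
clock: 22.5
eef_pos: [580.9, -75.1, 149.4]
eef_rot: [-3.141, 0.001, -0.031]
wrist_force: [-0.4, -0.0, 0.6]
finger_gap: 75.4
finger_force: 0.0
```

Run:
```python
from h import *
s=manip.read_state(); print(s["eef_pos"])
c=camera("scene"); im=c["image"]
cv2.imwrite("pics/g5s.png",cv2.resize(im[120:380,150:480,::-1],None,fx=2.3,fy=2.3))
```

```text
[580.91060281 -75.13526223 149.35506446]
```

View pics/g5s.png

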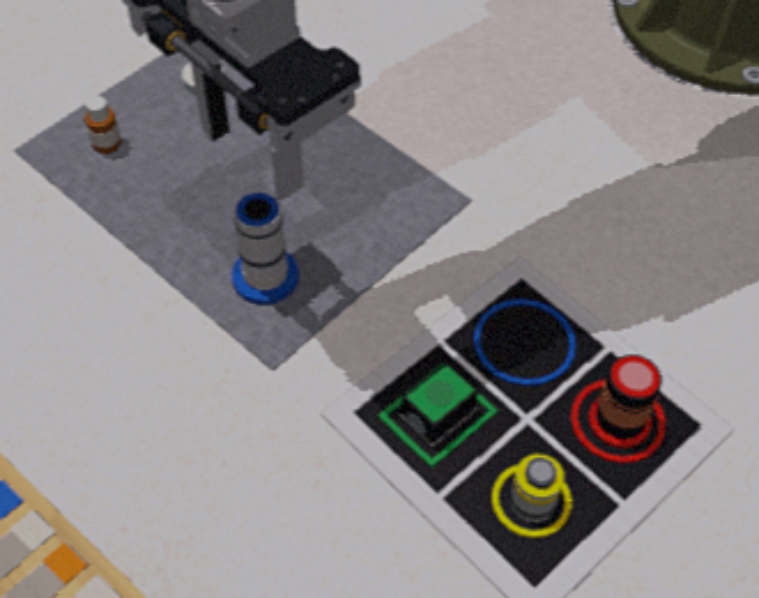

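The eyepiece stands upright inside the red lip (620,400), and the other two parts are in place. The tube (260,245) is below the open fingers.

Emit:
{"api": "move_arm", "payload": {"dp": [[0.4,-0.6,-40],[0,0,-35],[0,0,-25],[0,0,-12],[0,0,0],[0,0,0],[0,0,0],[0,0,0],[0,0,0],[0,0,0]], "rotation": [[0,0,0],[0,0,0],[0,0,0],[0,0,0],[0,0,0],[0,0,0],[0,0,0],[0,0,0],[0,0,0],[0,0,0]], "hand": [0.8,0.8,0.8,0.8,0.8,0.65,0.55,0.45,0.33,0.33], "newtons": 30}}

```text
clock: 23.8
eef_pos: [581.9, -76.4, 38.4]
eef_rot: [3.142, -0.0, -0.031]
wrist_force: [-1.1, 0.7, 2.1]
finger_gap: 38.0
finger_force: 30.0
```

Emit:
{"api": "move_arm", "payload": {"dp": [[0,0,0]], "rotation": [[0,0,0]], "hand": [0.33]}}

```text
clock: 23.92
eef_pos: [581.9, -76.4, 38.3]
eef_rot: [3.142, -0.0, -0.031]
wrist_force: [-1.0, -0.9, 3.4]
finger_gap: 37.8
finger_force: 30.0
```

Emit:
{"api": "move_arm", "payload": {"dp": [[0,0,15],[0,0,40],[0,0,35],[0,0,0],[-17.8,33.7,0],[-17.8,33.7,0],[-17.8,33.7,0],[-17.8,33.7,0],[-17.8,33.7,0],[-17.8,33.6,0]], "rotation": [[0,0,0],[0,0,0],[0,0,0],[0,0,0],[0,0,0],[0,0,0],[0,0,0],[0,0,0],[0,0,0],[0,0,0]], "hand": [0.33,0.33,0.33,0.33,0.33,0.33,0.33,0.33,0.33,0.33]}}

```text
clock: 25.18
eef_pos: [473.6, 126.7, 127.0]
eef_rot: [3.141, 0.002, -0.031]
wrist_force: [0.5, -0.4, -2.1]
finger_gap: 37.6
finger_force: 30.0
```

Emit:
{"api": "move_arm", "payload": {"dp": [[0,0,0],[0,0,0],[0,0,0]], "rotation": [[0,0,0],[0,0,0],[0,0,0]], "hand": [0.33,0.33,0.33]}}

```text
clock: 25.55
eef_pos: [475.2, 125.1, 127.7]
eef_rot: [3.141, 0.001, -0.032]
wrist_force: [-0.4, -0.1, -3.2]
finger_gap: 37.6
finger_force: 30.0
```

Target z is 44.3, so I go down 81.5 first.

Emit:
{"api": "move_arm", "payload": {"dp": [[0,0.2,-30],[0,0,-30],[0,0,-15],[0,0,-6.5],[0,0,0],[0,0,0]], "rotation": [[0,0,0],[0,0,0],[0,0,0],[0,0,0],[0,0,0],[0,0,0]], "hand": [0.33,0.33,0.33,0.33,0.33,0.33]}}

```text
clock: 26.3
eef_pos: [475.5, 126.1, 47.5]
eef_rot: [-3.141, -0.001, -0.031]
wrist_force: [0.2, 0.4, -3.4]
finger_gap: 37.5
finger_force: 30.0
```

Emit:
{"api": "move_arm", "payload": {"dp": [[0,0,-0.7],[0,0,0],[0,0,0]], "rotation": [[0,0,0],[0,0,0],[0,0,0]], "hand": [0.33,0.33,0.33]}}

```text
clock: 26.68
eef_pos: [475.0, 126.0, 46.1]
eef_rot: [-3.142, -0.0, -0.031]
wrist_force: [0.7, 0.6, -2.8]
finger_gap: 37.8
finger_force: 30.0
```

Emit:
{"api": "move_arm", "payload": {"dp": [[0,0,-1.2],[0,0,0],[0,0,0]], "rotation": [[0,0,0],[0,0,0],[0,0,0]], "hand": [0.33,0.33,0.33]}}

```text
clock: 27.05
eef_pos: [475.0, 126.0, 44.7]
eef_rot: [3.142, 0.0, -0.031]
wrist_force: [-0.1, 0.0, -1.7]
finger_gap: 37.3
finger_force: 30.0
```

Emit:
{"api": "move_arm", "payload": {"dp": [[0,0,-0.6],[0,0,0],[0,0,0]], "rotation": [[0,0,0],[0,0,0],[0,0,0]], "hand": [0.33,0.33,0.33]}}

```text
clock: 27.42
eef_pos: [475.1, 126.0, 44.3]
eef_rot: [-3.142, -0.0, -0.031]
wrist_force: [-1.7, -0.6, 2.0]
finger_gap: 37.8
finger_force: 30.0
```

Contact is made, so I release, rise, and move clear to one side for a last look.

Emit:
{"api": "move_arm", "payload": {"dp": [[0,0,-0.2],[0,0,0],[0,0,0],[0,0,10],[0,0,40],[0,0,45],[0,0,35],[0,0,0]], "rotation": [[0,0,0],[0,0,0],[0,0,0],[0,0,0],[0,0,0],[0,0,0],[0,0,0],[0,0,0]], "hand": [0.48,0.58,0.68,0.68,0.68,0.68,0.68,0.68]}}

```text
clock: 28.42
eef_pos: [476.0, 126.2, 176.9]
eef_rot: [-3.14, -0.005, -0.031]
wrist_force: [0.7, -0.1, -0.5]
finger_gap: 63.5
finger_force: 0.0
```

Emit:
{"api": "move_arm", "payload": {"dp": [[0,-40,0],[0,-45,0],[0,-45,0],[0,-45,0],[0,-45,0],[0,-45,0],[0,-40,0],[0,0,0],[0,0,0]], "rotation": [[0,0,0],[0,0,0],[0,0,0],[0,0,0],[0,0,0],[0,0,0],[0,0,0],[0,0,0],[0,0,0]], "hand": [0.68,0.68,0.68,0.68,0.68,0.68,0.68,0.68,0.68]}}

```text
clock: 29.55
eef_pos: [474.7, -178.5, 173.4]
eef_rot: [-3.141, 0.001, -0.031]
wrist_force: [0.0, 0.3, -0.2]
finger_gap: 63.8
finger_force: 0.0
```

Run:
```python
from h import *
a=camera("top")["image"][160:325,140:330]; b=camera("scene")["image"][220:400,270:480]
f=lambda i:cv2.resize(i[:,:,::-1],(398,390),interpolation=cv2.INTER_CUBIC)
cv2.imwrite("pics/fin.png",np.hstack([f(a),f(b)]))
```

```text
(no output)
```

View pics/fin.png

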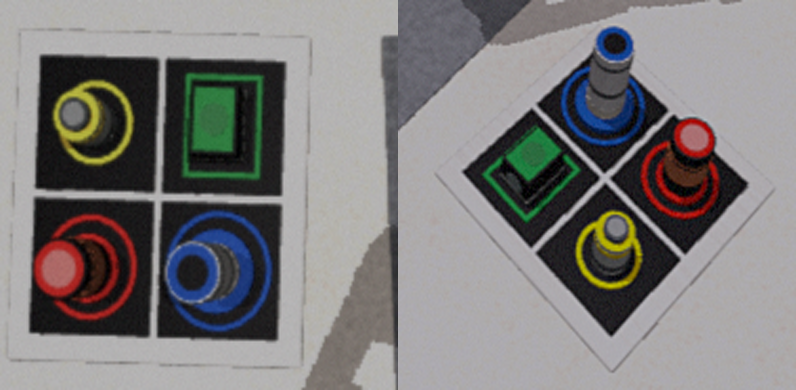

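All four parts stand within their matching lips in both views: objective (75,115), cube (213,120), eyepiece (60,268) and tube (193,272). The cube is square in its rectangle, and the gripper is clear.

```bash
python3 -c "
from cell import manip; print(manip.sign_off())"
```

```text
the job is handed in; nothing more can be done
None
```

All four parts are in their matching nests, loaded one at a time from shortest to tallest in about 30 s, and the job is handed in; the last pictures show every part upright inside its lip, and the oil bottle and glass dish were not touched.

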